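# Balance a long-arm sander on a knife edge and snap its hanger clip on at the balance point

## Task

This long-arm boot sander is to hang level from a tool balancer, so its spring hanger clip must go on exactly at its balance point. Without lifting the sander off the stand, slide it along over the knife edge until it stays level by itself when let go; then press the hanger clip straight down onto the arm directly above the knife edge until it snaps home. Press gently, with no more than firm thumb pressure on the edge, leave the sander balancing there with the clip on it, and do not disturb the bottle, the tub and the cake of wax.

Things in the scene. Friction and masses are not known exactly. Their poses are not given: they have to be found in the camera images.
- balance_stand: Fixed steel balancing stand: base plate 76 x 176 x 10 mm, a knife edge across its middle and a U-shaped aluminium keeper fork 70 mm to either side. Origin: centre of the base's underside, on the bench. y runs from fork to fork, along the sander; x along the knife edge; z up. Grip the arm from above between edge and fork, 38 mm from the edge, where the fingers can move 15 mm either way.
- fork_pad (a point): Floor of the +y fork (the other is its mirror image), 5.25 mm below the level of the edge: the lower stop of a damped, sprung rubber rest that rises only to the edge's level and pushes up with 0.1 to 0.25 N. An unbalanced sander tips 0.075 rad, down on one stop. Forks: 6 mm thick along y, cheeks 25 mm apart, 43 mm wide over all, 79 mm high; an arm leaning on a cheek does not swing freely.
- knife_edge: The steel knife edge of the stand, a blunt wedge fixed to it; origin and axes are the same as the stand's. Below its flat top it widens to about 30 mm along y at the foot.
- edge_top (a point): Middle of the top of the knife edge, 50 mm above the bench: a flat land 4 mm wide along y and 44 mm long along x. Axes as the stand's. Let go, the sander settles within about 1.5 s: level if its centre of mass is within about 3 mm of this line, half tipped at about 4 mm, tipped right down on a stop if it is more than about 5.5 mm off.
- sander: Long-arm boot sander, about 0.5 kg, lying across the edge in both forks: straight slotted aluminium arm 20 x 20 mm, 240 mm long along its y, with a slot 8 mm high and 4 mm deep along each side. Origin: middle of the arm's underside; z up. It starts too far toward its battery end, that end down. While tipped it is best slid along its own slope.
- motor_end (a point): Centre of the arm's section at its +y end, 120 mm from the origin along y and 10 mm up; beyond it a grey round motor (39 mm diameter) with a small sanding drum, 60 mm long together.
- battery_end (a point): Centre of the arm's section at its -y end, 120 mm from the origin and 10 mm up; beyond it a battery pack 36 x 54 x 40 mm. Motors and packs differ in weight: the centre of mass lies on the arm's long axis within about 20 mm of its middle, but where exactly cannot be seen.
- hanger_clip: Spring hanger clip of steel, 50 g, standing upright on the bench left of the stand: seat plate 27 x 16 x 3 mm, two springy legs (16 mm wide along y) reaching 16 mm down on either side in x, and an upright hanging eye on top. Origin: middle of the seat plate's underside; z up. Snapped home with its y along the arm's (either way round), the origin lies 20 mm above the sander's.
- clip_eye (a point): Point to grip in the hanging eye, 24 mm above the clip's origin. The eye is 8 mm thick along x, 18 mm wide along y, and rises from 3 to 35 mm above the origin. Pressed down on the arm, the legs first touch with the origin about 32 mm above the sander's, then spread against about 4 to 10 N and snap into the slots.
- cream_bottle_2: Loose bystander: upright pale bottle with a black cap, 34 x 56 x 112 mm, behind the stand; origin: centre of its underside.
- white_tub_2: Loose bystander: small round tub with a white upper half, 42 mm across and 49 mm high, beyond the clip; origin: centre of its underside.
- wax_cake: Loose bystander: cake of wax, 32 x 50 x 18 mm, near the front of the bench; origin: centre of its underside.

How it is judged:
On the way, in this order (a step that is already met when the one before it is completed fails the run):
1. the sander, let go and without the clip, stays level on the knife edge (angle between sander's own z axis and vertical below 0.025 rad and contact force between sander and the fingers below 0.05 N and contact force between sander and hanger_clip below 0.02 N and contact force between sander and knife_edge above 2 N and angular speed of sander below 0.05 rad/s), for 0.6 s.
2. the clip is snapped home on the arm (z of hanger_clip in the frame of sander between 0.0175 and 0.0225 m and angle between the y axis of hanger_clip and the y axis of sander, either way round below 0.12 rad and horizontal distance between hanger_clip and edge_top below 0.03 m), for 0.2 s.
At the end, for the whole second after the job is handed in: The sander rests level (within 0.025 rad) on the knife edge, at rest and let go; the hanger clip is snapped home on its arm (seat plate down on the arm to within 2.5 mm, upright, in line with the arm) with its middle within 5 mm of the middle of the knife edge along the arm (angle between sander's own z axis and vertical below 0.025 rad and contact force between sander and knife_edge above 2 N and z of hanger_clip in the frame of sander between 0.0175 and 0.0225 m and angle between the y axis of hanger_clip and the y axis of sander, either way round below 0.12 rad and angle between hanger_clip's own z axis and vertical below 0.15 rad and y of hanger_clip in the frame of edge_top between -0.005 and 0.005 m and linear speed of each of sander, hanger_clip below 0.02 m/s); the robot touches nothing.
It fails at once if the sander is lifted off the stand (height (world z) of sander above 0.075 m).
It fails at once if the sander is pressed on the knife edge with more than 35 N (its weight included) (contact force between sander and knife_edge above 35 N).
It fails at once if a bystander is moved by more than 20 mm (distance of any of cream_bottle_2, white_tub_2, wax_cake from where it was at the start of the episode above 0.02 m).
It also fails if it takes over 64 s, if anything falls off the work surface, if the arm or the gripper's body presses on something with over 40 N, if the wrist force passes 120 N, or if a joint passes its speed limit or range.

## Robot

A 7-joint arm with a two-finger parallel gripper is mounted at the origin on a cart in front of the work surface, level with it; the furniture and walls round the work are solid. World frame = base frame: x ahead of the robot, y to its left, z up, the work surface at z = 0. Lengths are in m, angles in rad, forces in N, time in s.
With the tool pointing down it reaches from about 0.4 to 0.85 m from the base axis. Payload 4.5 kg.
Tool frame: the origin (TCP) lies midway between the tips of the shut fingers; the grasp point (between the pads) lies 19 mm behind it; z points along the fingers, y is the line along which they close (so a half turn about z gives the same grasp; the last joint's range is limited). The gripper opens to 88 mm and grips with 3 to 60 N. Pads are 18 mm wide; open, the fingers measure 123 mm over their backs; the gripper's body (75 mm by 187 mm) begins 45 mm behind the grasp point.
Start: joints at [-1.209, 0.689, -0.195, 1.565, 0.157, 0.902, -0.215], TCP at [0.201, 0.592, 0.202] pointing down, gripper open.
Joint ranges: [-3.01, 3.01], [-0.46, 2.08], [-1.47, 1.51], [0.13, 2.56], [-1, 4.14], [0.04, 2.09], [-2.66, 2.66]. Speed limits (rad/s): [2.57, 2.57, 3.14, 3.14, 3.14, 3.14, 3.14].

## Interface

Orientations are given as a unit quaternion [x, y, z, w].
In Python, from plant import r gives the robot as it stands. The module is installed in compiled form; this text tells all that it offers.
- The arm moves only by the tool step_arm, never from a script. Its argument "series" is a list of rows, each a list of 7 numbers: the shift along the world's x, y, z in mm, then the turn, a rotation vector about the world's x, y, z in rad, then the closure, from 0 (fully open) to 1 (shut). A call has 1 to 20 rows; each row shifts and turns the commanded pose from where the row before left it; what a row does not reach is not made up. A row lasts 1/10 s, in which the tool goes at most 50 mm and 8.59 degrees, less where a joint would pass 70% of its speed; a pose out of reach is approached as far as the arm can. A call is refused whole if a number of a shift passes 50 or a number of a turn 0.15, either way. A call with a gripper value outside its range is refused whole. The fingers move at their own pace and stop on an object; "force" is the grip in N (left out, the last holds). Time passes only in rows, so rows that do not move let the fingers close. It gives the time, the measured TCP pose, the force, the opening and the grip force at its end, in the units of the state.
- r.get_state(): the state, without advancing time (a new reading comes with each control period).
- r.snapshot(name): name is "scene" or "top" or "wrist"; returns (picture, depth): 480x640x3 uint8, blue, green, red; 480x640 float32, m along the optical axis (not along the pixel's ray), 0 where there is no reading.
- r.get_calibration(name): a dict with "intrinsics" (3x3 intrinsics, pixels), "pose" (4x4, takes a point from camera to world coordinates). Camera axes: x right, y up, looking along -z (the intrinsics and any distortion apply to the point x, -y, -z); pixel columns grow to the right and rows downward; lengths in m; the calibration is good to about 2 mm. A picture is of the moment at which its call begins: read the wrist's pose just before it. get_calibration takes no time and is no camera call; for the wrist camera it gives the pose at the moment of the call.
- r.finish_job(): hands the job in; it is judged then, once.
The state is a dict: "clock": time; "q": joint angles; "qd": joint speeds; "joint_torque": joint torques, N m; "tool_pos": TCP position; "eef_rot": TCP orientation; "contact_force": force on the tool from outside, world axes, zero at the start; "moment": the same for the moment, N m; "opening": opening from 0.0 (shut) to 1.0 (fully open); "finger_force": force on a finger pad.
Only numpy, scipy, OpenCV 4.12 (cv2) and the standard library are available. Lean on these libraries where they do the work, as an engineer would, in place of code of your own. Each camera call takes 0.05 s, during which the arm holds its last target. There are 200 camera calls.

## Working session

There is one attempt and no reset: what is moved stays moved. The work goes in short steps, Python scripts to look and compute and a tool call to move; the robot and the scene stay as the last step left them, time stands still between calls to the robot, and variables do not carry over. Pictures are saved under pics/ and viewed, at most 10 in all, crops included, and the job is handed in when it is done.

Besides the shell and the picture viewer there is one more tool, called after "Call:" by a JSON object that holds its "op" and its "data", one argument or row to a line. step_arm: Moves the arm, as the interface text tells. Its arguments: {"type":"object","properties":{"series":{"type":"array"},"force":{"type":"number"}},"required":["series"]}

```bash
mkdir -p pics
cat > h.py <<'E'
import numpy as np,cv2
from plant import r
def snap(n,f=None):
    c=r.get_calibration(n); p,d=r.snapshot(n)
    if f: cv2.imwrite('pics/'+f,p); np.savez('pics/'+f+'.npz',p=p,d=d,K=c['intrinsics'],T=c['pose'])
    return p,d,np.array(c['intrinsics']),np.array(c['pose'])
def cloud(d,K,T):
    v,u=np.mgrid[:480,:640]; X=np.stack([(u-K[0,2])/K[0,0]*d,-(v-K[1,2])/K[1,1]*d,-d],-1)
    return X@T[:3,:3].T+T[:3,3]
def load(f):
    z=np.load('pics/'+f+'.npz'); return z['p'],z['d'],z['K'],z['T']
E
python3 - <<'E'
from h import *
a=snap('scene','s0.png');b=snap('top','t0.png')
cal=r.get_calibration('top');print(cal)
print(r.get_calibration('scene')['pose'])
s=r.get_state();print({k:np.round(v,3) for k,v in s.items()})
E
```

```text
{'intrinsics': array([[452.92278062,   0.        , 317.02707621],
       [  0.        , 452.92278062, 238.51689219],
       [  0.        ,   0.        ,   1.        ]]), 'pose': array([[-0.00892367,  0.98545174, -0.16972106,  0.3798768 ],
       [-0.99904614, -0.01604156, -0.04061387, -0.10875652],
       [-0.0427456 ,  0.16919675,  0.9846549 ,  0.92135591],
       [ 0.        ,  0.        ,  0.        ,  1.        ]])}
[[ 0.78604373  0.37398231 -0.49221182 -0.00380139]
 [-0.6177942   0.50304514 -0.6043806  -0.76753089]
 [ 0.02157711  0.7791552   0.62645958  0.75604332]
 [ 0.          0.          0.          1.        ]]
{'clock': np.float64(0.1), 'q': array([-1.209,  0.69 , -0.195,  1.566,  0.157,  0.902, -0.215]), 'qd': array([-0.002, -0.001,  0.002, -0.003,  0.   ,  0.   ,  0.001]), 'joint_torque': array([-4.0000e-03, -5.2850e+01, -1.2720e+00, -1.5384e+01, -5.3000e-02,
        2.0000e-03,  0.0000e+00]), 'tool_pos': array([0.201, 0.591, 0.201]), 'eef_rot': array([ 0.163,  0.987, -0.001, -0.   ]), 'contact_force': array([ 0.46 , -1.114,  1.049]), 'moment': array([ 0.027, -0.008, -0.022]), 'finger_force': np.float64(0.0), 'opening': np.float64(1.003)}
```

View pics/t0.png

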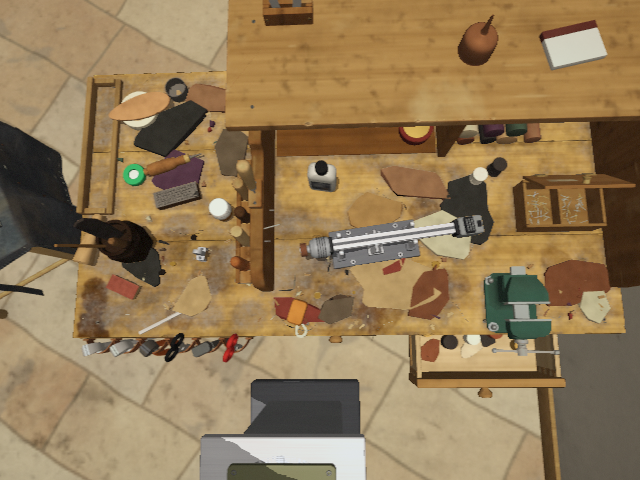

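View pics/s0.png

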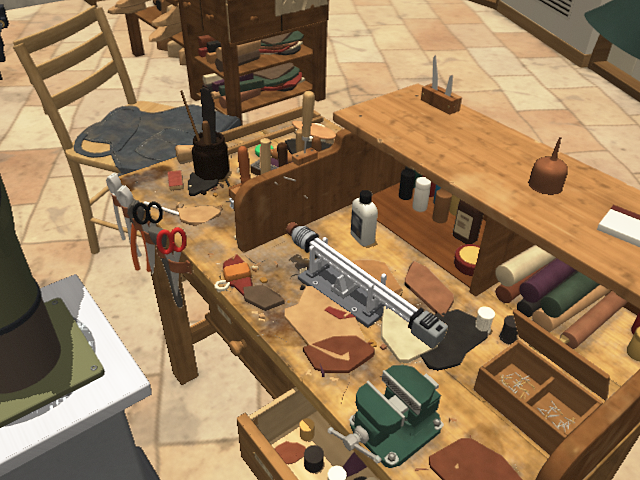

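The top view shows the sander from (305,248) at the motor to (485,225) at the battery. The clip is near (201,253), the tub at (220,209), the bottle at (321,177), and a wooden divider is at column 262.

Run:
```python
from h import *
p,d,K,T=load('t0.png');C=cloud(d,K,T)
q=p[150:340,90:500]; a=cv2.resize(p[205:285,290:490],None,fx=4,fy=4,interpolation=cv2.INTER_CUBIC)
b=cv2.resize(p[190:270,170:290],None,fx=4,fy=4,interpolation=cv2.INTER_CUBIC)
im=np.zeros((600,800,3),np.uint8); im[:320,:800]=a; im[322:600,:480]=b[:278]
cv2.imwrite('pics/c1.png',im)
for n,(u,v) in dict(clip=(201,253),tub=(220,209),bottle=(321,168),wax=(297,312),red=(124,287),div1=(262,150),div2=(262,200),div3=(262,280),shelf=(300,110),shelfb=(300,60),arm1=(335,243),arm2=(450,229),peg=(243,170),peg2=(238,230),peg3=(238,262),bench=(285,290),pot=(130,230),handles=(110,350)).items():
    print(n,np.round(C[v,u],3))
# divider heights
for x in np.arange(.2,.75,.05):
    m=(abs(C[...,0]-x)<.01)&(abs(C[...,1]-.0)<.08)&(d>0)&(C[...,2]>.03)
    if m.any(): P=C[m]; print(round(x,2),P[:,2].max().round(3),P[:,1].min().round(3),P[:,1].max().round(3))
m=(C[...,2]>.25)&(d>0);print('shelf edge xmin',[(y,C[m&(abs(C[...,1]-y)<.02)][:,0].min().round(3)) for y in (-.4,-.2,-.1,0) if (m&(abs(C[...,1]-y)<.02)).any()])
```

```text
clip [0.506 0.157 0.044]
tub [0.593 0.12  0.05 ]
bottle [ 0.653 -0.084  0.112]
wax [ 0.389 -0.031  0.019]
red [0.443 0.325 0.01 ]
div1 [0.672 0.019 0.16 ]
div2 [0.58  0.017 0.163]
div3 [0.443 0.02  0.137]
shelf [ 0.723 -0.053  0.209]
shelfb [ 0.815 -0.053  0.208]
arm1 [ 0.516 -0.108  0.076]
arm2 [ 0.542 -0.327  0.062]
peg [0.591 0.024 0.294]
peg2 [0.518 0.047 0.213]
peg3 [0.466 0.046 0.213]
bench [ 0.434 -0.005 -0.001]
pot [0.545 0.28  0.094]
handles [ 0.315  0.364 -0.028]
0.45 0.205 0.016 0.07
0.5 0.216 -0.08 0.069
0.55 0.196 -0.01 0.069
0.6 0.299 0.014 0.07
0.65 0.158 -0.08 0.068
0.7 0.212 -0.08 0.075
shelf edge xmin [(0, np.float64(0.587))]
```

View pics/c1.png

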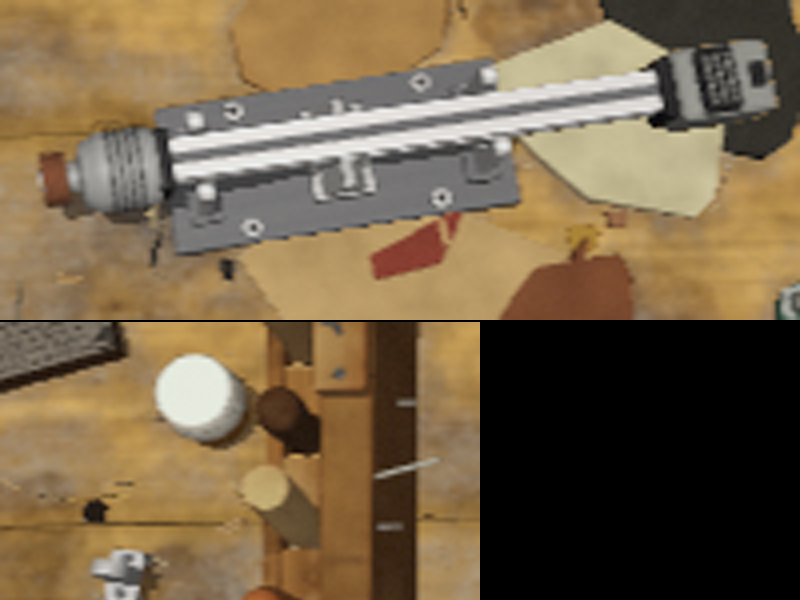

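```bash
cat >> h.py <<'E'
def ray(u,v,K,T,z):
    w=T[:3,:3]@np.array([(u-K[0,2])/K[0,0],-(v-K[1,2])/K[1,1],-1]); return T[:3,3]+w*(z-T[2,3])/w[2]
E
python3 - <<'E'
from h import *
np.set_printoptions(suppress=True,precision=4)
p,d,K,T=load('t0.png');C=cloud(d,K,T)
c=np.array([ray(290+a/4-.375,205+b/4-.375,K,T,.01) for a,b in [(155,110),(495,60),(520,205),(178,255)]])
print(c,c.mean(0)); 
print('yaw',np.degrees(np.arctan2(*( (c[0]-c[1])[:2]))),np.degrees(np.arctan2(*((c[3]-c[2])[:2]))),np.linalg.norm(c[0]-c[1]),np.linalg.norm(c[0]-c[3]))
m=(C[...,2]>.05)&(C[...,2]<.095)&(C[...,1]<-.1)&(C[...,1]>-.32)&(abs(C[...,0]-.53)<.04)&(d>0)
P=C[m]
for y in np.arange(-.32,-.09,.02):
    s=P[abs(P[:,1]-y)<.008]; 
    if len(s): print(round(y,2),len(s),s[:,0].min(),s[:,0].max(),np.median(s[:,2]))
# arm ends at crop
for a,b,z in [(170,160,.078),(655,92,.06)]: print('end',ray(290+a/4-.375,205+b/4-.375,K,T,z))
s=r.get_state();from scipy.spatial.transform import Rotation as R
W=np.array(r.get_calibration('wrist')['pose']);Rt=R.from_quat(s['eef_rot']).as_matrix()
print('tcp axes\n',Rt,'\ncam in tcp\n',Rt.T@W[:3,:3],Rt.T@(W[:3,3]-s['tool_pos']),np.array(r.get_calibration('wrist')['intrinsics'])[0,0])
E
```

```text
[[ 0.5499 -0.0945  0.01  ]
 [ 0.5729 -0.2682  0.01  ]
 [ 0.4982 -0.2773  0.01  ]
 [ 0.4753 -0.1051  0.01  ]] [ 0.524  -0.1863  0.01  ]
yaw -7.544395109259968 -7.5797161515707 0.1751493269033694 0.07532133867770012
-0.32 44 0.5330207598521597 0.552458532918632 0.06161945455084039
-0.3 88 0.5310501073068222 0.5528737657022682 0.06221286552768507
-0.28 95 0.5277447449806045 0.5489979553803409 0.06381595161636744
-0.26 145 0.512754238216935 0.5559510183811625 0.06555741518158553
-0.24 93 0.5217763330581059 0.5434225893283656 0.0663201593744508
-0.22 100 0.5196457328483932 0.5413788198997649 0.06812224919264193
-0.2 95 0.5164140627408816 0.5376938611721229 0.06930132341323259
-0.18 115 0.5095406538336235 0.544930149391009 0.07066682514002387
-0.16 94 0.510811984144152 0.5324118341879651 0.07267433786016769
-0.14 104 0.5084045872858367 0.5298666269151882 0.07399805753896638
-0.12 137 0.49371251160516494 0.5352143012385294 0.07567060977466211
-0.1 72 0.4982417463202468 0.527265356260269 0.07888204996087261
end [ 0.5131 -0.1023  0.078 ]
end [ 0.5452 -0.3346  0.06  ]
tcp axes
 [[-0.9468  0.3219 -0.0004]
 [ 0.3219  0.9468 -0.0016]
 [-0.0001 -0.0016 -1.    ]] 
cam in tcp
 [[-0.      0.9544  0.2984]
 [ 1.     -0.0002  0.0009]
 [ 0.0009  0.2984 -0.9544]] [ 0.0774  0.0003 -0.183 ] 402.3671224402707
```

Call:
{"op": "step_arm", "data": {
  "series": [
    [0, 0, 40, 0, 0, 0, 0],
    [20, -35, 30, 0, 0, -0.09, 0],
    [20, -35, 20, 0, 0, -0.09, 0],
    [25, -35, 0, 0, 0, -0.09, 0],
    [25, -35, 0, 0, 0, -0.09, 0],
    [25, -35, 0, 0, 0, -0.09, 0],
    [25, -35, 0, 0, 0, -0.09, 0],
    [25, -35, 0, 0, 0, -0.09, 0],
    [25, -35, 0, 0, 0, -0.09, 0],
    [25, -35, 0, 0, 0, -0.09, 0],
    [25, -35, 0, 0, 0, -0.09, 0],
    [25, -35, 0, 0, 0, -0.09, 0],
    [25, -35, 0, 0, 0, -0.09, 0],
    [10, -15, 0, 0, 0, -0.03, 0],
    [0, 0, 0, 0, 0, 0, 0],
    [0, 0, 0, 0, 0, 0, 0]
  ]
}}

```text
clock: 1.7
tool_pos: [0.5001, 0.1585, 0.2912]
eef_rot: [0.658, 0.753, -0.0, -0.001]
contact_force: [-0.5, 0.6, -0.7]
opening: 0.996
finger_force: 0.0
```

Run:
```python
from h import *
p,d,K,T=snap('wrist','w0.png');C=cloud(d,K,T)
np.set_printoptions(suppress=True,precision=4)
m=(abs(C[...,0]-.506)<.03)&(abs(C[...,1]-.157)<.03)&(C[...,2]>.008)&(d>0)
P=C[m];print(len(P));v,u=np.nonzero(m);print(u.min(),u.max(),v.min(),v.max())
for lo,hi in [(.013,.022),(.022,.045),(.045,.07)]:
    s=P[(P[:,2]>lo)&(P[:,2]<hi)]
    if len(s)>5:
        print(lo,len(s),s[:,:2].mean(0),cv2.minAreaRect((s[:,:2]*1000).astype(np.float32)),s[:,2].max())
u0,v0=int(u.mean()),int(v.mean());print(u0,v0)
c=p[max(0,v0-60):v0+60,max(0,u0-80):u0+80]
cv2.imwrite('pics/w0c.png',cv2.resize(c,None,fx=5,fy=5,interpolation=cv2.INTER_CUBIC)); print(max(0,v0-60),max(0,u0-80))
```

```text
14705
189 578 169 479
0.013 213 [0.5061 0.165 ] ((506.6934509277344, 164.91798400878906), (17.017818450927734, 26.969318389892578), 81.51408386230469) 0.02198861440361205
0.022 45 [0.5056 0.1696] ((506.1682434082031, 165.28976440429688), (16.563735961914062, 16.001266479492188), 33.728912353515625) 0.04453517973369919
0.045 120 [0.5065 0.1653] ((506.4710693359375, 164.77752685546875), (16.103626251220703, 8.275075912475586), 81.7851333618164) 0.05226784912489224
363 413
353 283
```

View pics/w0c.png

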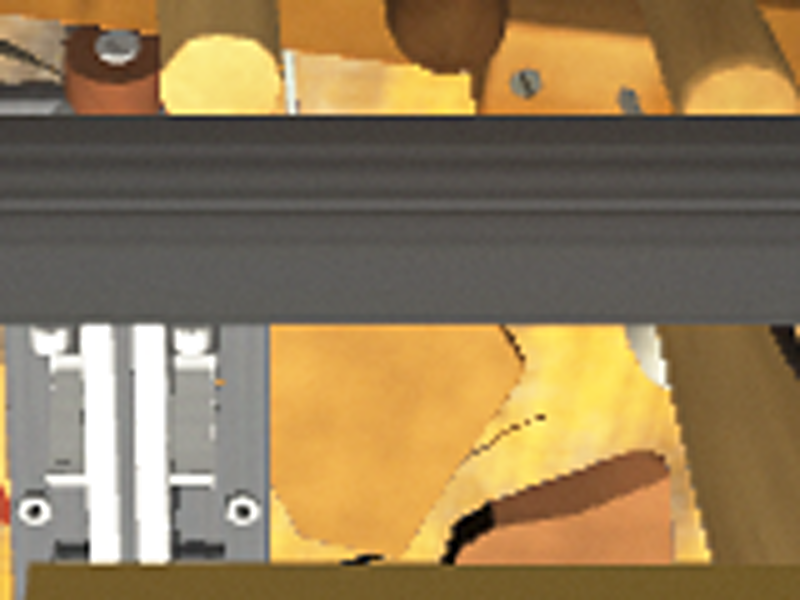

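Call:
{"op": "step_arm", "data": {
  "series": [
    [3, -44, 0, 0, 0, 0, 0],
    [4, -44, 0, 0, 0, 0, 0],
    [3, -44, 0, 0, 0, 0, 0],
    [4, -44, 0, 0, 0, 0, 0],
    [3, -44, 0, 0, 0, 0, 0],
    [4, -44, 0, 0, 0, 0, 0],
    [3, -44, -20, 0, 0, 0, 0],
    [4, -44, -40, 0, 0, 0, 0],
    [3, -42, -40, 0, 0, 0, 0],
    [0, 0, -30, 0, 0, 0, 0],
    [0, 0, 0, 0, 0, 0, 0],
    [0, 0, 0, 0, 0, 0, 0]
  ]
}}

```text
clock: 2.95
tool_pos: [0.5318, -0.2213, 0.1738]
eef_rot: [0.657, 0.754, 0.001, -0.001]
contact_force: [1.1, -0.5, 0.2]
opening: 1.0
finger_force: 0.0
```

```bash
cat >> h.py <<'E'
np.set_printoptions(suppress=True,precision=4)
S=np.array([.524,-.1863]); a=np.radians(7.56); ey=np.array([-np.sin(a),np.cos(a)]); ex=np.array([np.cos(a),np.sin(a)])
def stand(C):  # world -> stand frame
    o=C.copy(); q=C[...,:2]-S; o[...,0]=q@ex; o[...,1]=q@ey; return o
E
python3 - <<'E'
from h import *
p,d,K,T=snap('wrist','w1.png');C=stand(cloud(d,K,T))
s=r.get_state();print(s['tool_pos'],stand(s['tool_pos']))
x,y,z=C[...,0],C[...,1],C[...,2];g=(d>0)
for Y in np.arange(-.14,.1,.02):
    m=g&(abs(y-Y)<.006)&(abs(x)<.02)&(z>.055)&(z<.09)
    if m.sum()>20: print('arm',round(Y,2),m.sum(),np.percentile(x[m],[1,99]),np.median(z[m]))
for n,Z in [('base',(.006,.014))]:
    m=g&(z>Z[0])&(z<Z[1])&(abs(x)<.06)&(abs(y)<.11)
    if m.sum()>9: print(n,m.sum(),cv2.minAreaRect((np.stack([x[m],y[m]],1)*1000).astype(np.float32)))
E
```

```text
[ 0.5326 -0.2218  0.1748] [ 0.0039 -0.0363  0.1748]
arm -0.14 289 [-0.0096  0.0098] 0.05966558609994921
arm -0.12 299 [-0.0094  0.0095] 0.061167314332514267
arm -0.1 330 [-0.01    0.0093] 0.06256649088120861
arm -0.08 343 [-0.0098  0.009 ] 0.06412191708252024
arm -0.06 373 [-0.0104  0.0088] 0.06559440958478041
arm -0.04 392 [-0.0102  0.0086] 0.06707338672001334
arm -0.02 441 [-0.0107  0.0091] 0.06854969030176666
arm 0.0 473 [-0.0104  0.0088] 0.0701215733257427
arm 0.02 522 [-0.0109  0.0086] 0.07165811290952426
arm 0.04 538 [-0.0112  0.0083] 0.07303446099522962
arm 0.06 598 [-0.011   0.0081] 0.07454077211652613
arm 0.08 811 [-0.0154  0.0123] 0.07651328957286635
base 17045 ((-0.0026397705078125, -6.356353759765625), (207.22215270996094, 119.96033477783203), 89.99053192138672)
```

View pics/w1.png

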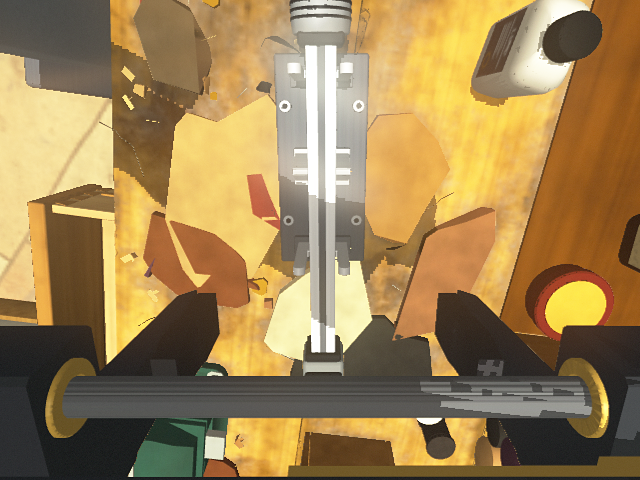

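The wrist view shows the arm between the forks (columns 305–340), with the battery at (322,365) and the motor at (320,20). The stand bolts are at (284,105), (359,105), (289,220) and (356,220). The arm is tipped toward the battery.

Call:
{"op": "step_arm", "data": {
  "series": [
    [-2, -16, -20, 0, 0, 0, 0],
    [0, 0, -40, 0, 0, 0, 0],
    [0, 0, -40, 0, 0, 0, 0.3],
    [0, 0, -30, 0, 0, 0, 0.5],
    [0, 0, -8, 0, 0, 0, 0.5],
    [0, 0, 0, 0, 0, 0, 0.5],
    [0, 0, 0, 0, 0, 0, 0.5]
  ],
  "force": 15
}}

```text
clock: 3.7
tool_pos: [0.531, -0.2403, 0.0376]
eef_rot: [0.658, 0.753, 0.001, 0.002]
contact_force: [0.7, -0.1, 0.5]
opening: 0.568
finger_force: 0.0
```

Run:
```python
from h import *
p,d,K,T=load('w1.png')
b=[stand(ray(u,v,K,T,.012)) for u,v in [(284.5,105.5),(359,105.5),(288.5,220),(356,220)]];print(np.array(b),np.mean(b,0))
s=r.get_state();print(s['tool_pos'],stand(s['tool_pos']),s['opening'],s['contact_force'])
```

```text
[[-0.0317  0.0472  0.012 ]
 [ 0.0289  0.0475  0.012 ]
 [-0.0307 -0.049   0.012 ]
 [ 0.029  -0.0487  0.012 ]] [-0.0011 -0.0007  0.012 ]
[ 0.531  -0.2403  0.0376] [-0.0002 -0.0544  0.0376] 0.568117228473248 [ 0.6502 -0.1267  0.5261]
```

Call:
{"op": "step_arm", "data": {
  "series": [
    [0, 0, 0, 0, 0, 0, 1],
    [0, 0, 0, 0, 0, 0, 1],
    [0, 0, 0, 0, 0, 0, 1],
    [0, 0, 0, 0, 0, 0, 1],
    [0, 0, 0, 0, 0, 0, 1],
    [-0.4, 3, 0.2, 0, 0, 0, 1],
    [-0.4, 3, 0.2, 0, 0, 0, 1],
    [-0.4, 3, 0.2, 0, 0, 0, 1],
    [-0.4, 3, 0.2, 0, 0, 0, 1],
    [-0.4, 3, 0.2, 0, 0, 0, 1],
    [-0.4, 3, 0.2, 0, 0, 0, 1],
    [-0.4, 3, 0.2, 0, 0, 0, 1],
    [-0.4, 3, 0.2, 0, 0, 0, 1],
    [-0.4, 3, 0.2, 0, 0, 0, 1],
    [-0.4, 3, 0.2, 0, 0, 0, 1],
    [0, 0, 0, 0, 0, 0, 1],
    [0, 0, 0, 0, 0, 0, 1]
  ]
}}

```text
clock: 5.4
tool_pos: [0.5251, -0.2102, 0.0375]
eef_rot: [0.659, 0.753, 0.0, 0.0]
contact_force: [-0.1, 0.1, -0.9]
opening: 0.0
finger_force: 0.0
```

Call:
{"op": "step_arm", "data": {
  "series": [
    [0, 0, 0, 0, 0, 0, 0.55],
    [0, 0, 0, 0, 0, 0, 0.55],
    [0, 0, 0, 0, 0, 0, 0.55],
    [0, 0, 0, 0, 0, 0, 0.55],
    [0, 0, 0, 0, 0, 0, 0.55],
    [0, 0, 0, 0, 0, 0, 0.55],
    [0, 0, 0, 0, 0, 0, 0.55],
    [0, 0, 0, 0, 0, 0, 0.55],
    [0, 0, 0, 0, 0, 0, 0.55],
    [0, 0, 0, 0, 0, 0, 0.55],
    [0, 0, 0, 0, 0, 0, 0.55],
    [0, 0, 0, 0, 0, 0, 0.55],
    [0, 0, 0, 0, 0, 0, 0.55],
    [0, 0, 0, 0, 0, 0, 0.55],
    [0, 0, 0, 0, 0, 0, 0.55],
    [0, 0, 0, 0, 0, 0, 0.55]
  ]
}}

```text
clock: 7.0
tool_pos: [0.5251, -0.2102, 0.0375]
eef_rot: [0.659, 0.753, 0.0, 0.0]
contact_force: [0.3, 0.1, 0.0]
opening: 0.45
finger_force: 0.0
```

```bash
cat >> h.py <<'E'
def look(f=None):
    s=r.get_state();print('t',s['clock'],'tcp',s['tool_pos'],'stand',stand(s['tool_pos']),'F',s['contact_force'],s['opening'])
    for n in ('wrist','top'):
        p,d,K,T=snap(n,f and n+f);C=stand(cloud(d,K,T));x,y,z=C[...,0],C[...,1],C[...,2]
        m=(d>0)&(abs(x)<.007)&(y>-.13)&(y<.12)&(z>.058)&(z<.09)
        k=np.polyfit(y[m],z[m],1)
        for _ in range(5):
            k=np.polyfit(y[m],z[m],1); m&=abs(z-np.polyval(k,y))<.003
        c=[]
        for Y in (-.05,0,.05):
            mm=(d>0)&(abs(y-Y)<.01)&(abs(x)<.015)&(abs(z-np.polyval(k,y))<.003)
            c.append(np.percentile(x[mm],[1,99]).mean() if mm.sum()>20 else np.nan)
        print(n,m.sum(),'slope',k[0],'z0',k[1],'yrange',y[m].min(),y[m].max(),'xc',np.array(c))
E
python3 -c "
from h import *
look('1.png')"
```

```text
t 7.0 tcp [ 0.5251 -0.2102  0.0375] stand [-0.0021 -0.0238  0.0375] F [0.2694 0.0542 0.0278] 0.4500016049716029
wrist 14923 slope 0.07565340921646511 z0 0.0701319759142056 yrange -0.11635466944924959 0.08710786124707746 xc [-0.0005 -0.0009 -0.0013]Traceback (most recent call last):
  File "<string>", line 3, in <module>
    look('1.png')
    ~~~~^^^^^^^^^
  File "h.py", line 23, in look
    k=np.polyfit(y[m],z[m],1)
    raise TypeError("expected non-empty vector for x")
TypeError: expected non-empty vector for x
```

View pics/wrist1.png

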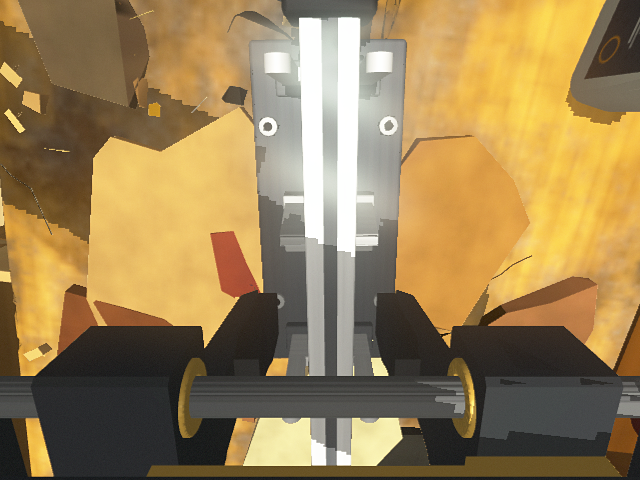

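Run:
```python
from h import *
p,d,K,T=load('wrist1.png');C=stand(cloud(d,K,T));x,y,z=C[...,0],C[...,1],C[...,2]
m=(d>0)&(abs(x)<.01)&(z>.055)
for Y in np.arange(-.2,.12,.01):
    mm=m&(abs(y-Y)<.004)
    if mm.any(): print(round(Y,2),mm.sum(),np.percentile(z[mm],[5,50,95]))
```

```text
-0.12 7 [0.0604 0.0607 0.0609]
-0.11 461 [0.061  0.0618 0.0626]
-0.1 492 [0.0617 0.0627 0.0635]
-0.09 514 [0.0625 0.0633 0.0643]
-0.08 5 [0.0645 0.0646 0.0648]
-0.06 274 [0.0649 0.0657 0.0665]
-0.05 658 [0.0655 0.0663 0.0672]
-0.04 695 [0.0661 0.0671 0.068 ]
-0.03 727 [0.0669 0.0679 0.0688]
-0.02 776 [0.0676 0.0686 0.0695]
-0.01 1237 [0.0684 0.0697 0.1659]
0.0 5554 [0.0698 0.1551 0.1715]
0.01 943 [0.0698 0.0708 0.0718]
0.02 1010 [0.0706 0.0716 0.0726]
0.03 1077 [0.0712 0.0723 0.0733]
0.04 1154 [0.072  0.073  0.0742]
0.05 1270 [0.0727 0.0738 0.075 ]
0.06 1358 [0.0735 0.0746 0.0757]
0.07 1465 [0.0742 0.0753 0.0765]
0.08 1813 [0.0749 0.0763 0.0801]
0.09 219 [0.0792 0.0804 0.0814]
```

```bash
python3 - <<'E'
from h import *
p,d,K,T=load('wrist1.png');C=stand(cloud(d,K,T))
for u,v in [(270,298),(262,330),(270,350),(245,310),(380,298),(395,330),(385,350),(330,330),(329,430),(250,295),(278,300),(278,340),(278,300)]: print(u,v,C[v,u])
E
sleep 0
```

```text
270 298 [-0.0242 -0.0153  0.0778]
262 330 [-0.0233 -0.0143  0.1036]
270 350 [-0.0225 -0.0279  0.0941]
245 310 [-0.031  -0.013   0.0921]
380 298 [ 0.0185 -0.0147  0.0788]
395 330 [ 0.0204 -0.0146  0.103 ]
385 350 [ 0.0184 -0.0261  0.0969]
330 330 [-0.0007 -0.0353  0.0675]
329 430 [-0.0009 -0.0922  0.0631]
250 295 [-0.0314 -0.0128  0.0802]
278 300 [-0.0299 -0.0484  0.0119]
278 340 [-0.0311 -0.0756  0.01  ]
278 300 [-0.0299 -0.0484  0.0119]
```

Call:
{"op": "step_arm", "data": {
  "series": [
    [0, 0, 0, 0, 0, 0, 0.6],
    [0, 0, 0, 0, 0, 0, 0.7]
  ]
}}

```text
clock: 7.3
tool_pos: [0.525, -0.2102, 0.0375]
eef_rot: [0.659, 0.753, 0.0, 0.0]
contact_force: [-0.2, 0.6, -0.2]
opening: 0.332
finger_force: 0.0
```

Run:
```python
from h import *
for f,tz in (('w1.png',.1748),('wrist1.png',.0375)):
    p,d,K,T=load(f);C=stand(cloud(d,K,T))
    for us in (range(190,214,6),range(445,470,6)) if f[1]=='1' else (range(244,276,8),range(380,410,8)):
        for u in us:
            for v in range(285,305):
                if d[v,u]>0 and C[v,u,2]>tz-.02 and (d[v,u]<d[v-2,u]-.05): print(f,u,v,C[v,u],'above tcp',C[v,u,2]-tz,p[v,u]);break
s=r.get_state();print(s['q'],s['tool_pos'])
```

```text
w1.png 190 291 [-0.0509 -0.0259  0.2113] above tcp 0.03646328943179847 [ 67 101 130]
w1.png 196 290 [-0.0487 -0.0257  0.2108] above tcp 0.035965132690812224 [46 68 81]
w1.png 202 293 [-0.0467 -0.0273  0.2101] above tcp 0.03528123331925295 [32 46 60]
w1.png 208 293 [-0.0439 -0.0267  0.2113] above tcp 0.036490621914126 [31 45 60]
w1.png 445 293 [ 0.0499 -0.0262  0.2112] above tcp 0.036406802166870866 [31 41 56]
w1.png 451 293 [ 0.0525 -0.0265  0.2106] above tcp 0.035807050987099465 [32 40 55]
w1.png 457 290 [ 0.0548 -0.0253  0.2104] above tcp 0.03557906409182429 [ 61  86 113]
w1.png 463 291 [ 0.0568 -0.0252  0.2115] above tcp 0.03667200581910171 [49 62 77]
w1.png 469 293 [ 0.0581 -0.0247  0.2144] above tcp 0.03963806124279701 [44 62 77]
wrist1.png 244 294 [-0.0342 -0.0135  0.078 ] above tcp 0.04047631649271181 [37 50 56]
wrist1.png 252 291 [-0.0313 -0.0127  0.0768] above tcp 0.03932923015163534 [53 74 99]
wrist1.png 260 293 [-0.0287 -0.015   0.0738] above tcp 0.036251908276416896 [33 40 43]
wrist1.png 268 293 [-0.0255 -0.0147  0.0744] above tcp 0.03685083298360734 [32 43 51]
wrist1.png 380 293 [ 0.019  -0.0145  0.0747] above tcp 0.03716887902938807 [43 50 55]
wrist1.png 388 294 [ 0.0221 -0.0148  0.075 ] above tcp 0.037529519363536525 [45 51 60]
wrist1.png 396 290 [ 0.0253 -0.0132  0.0747] above tcp 0.03721820923888187 [ 54  81 106]
wrist1.png 404 292 [ 0.028  -0.0129  0.0772] above tcp 0.03973995435493583 [44 52 57]
[ 0.2562  0.8587  0.074   1.8756 -0.1402  0.4122  0.5662] [ 0.525  -0.2102  0.0375]
```

The wrist depth shows the real fingertips about 36 mm above the reported TCP. The fingers therefore closed over the top of the arm and the sander did not move. I'll correct for that and go lower.

Call:
{"op": "step_arm", "data": {
  "series": [
    [2.6, -13.8, 0, 0, 0, 0, 0.5],
    [2.6, -13.8, 0, 0, 0, 0, 0.5],
    [0, 0, 0, 0, 0, 0, 0.5],
    [0, 0, -12, 0, 0, 0, 0.5],
    [0, 0, -12, 0, 0, 0, 0.5],
    [0, 0, -12, 0, 0, 0, 0.5],
    [0, 0, 0, 0, 0, 0, 0.9],
    [0, 0, 0, 0, 0, 0, 0.9],
    [0, 0, 0, 0, 0, 0, 0.9],
    [0, 0, 0, 0, 0, 0, 0.9]
  ],
  "force": 15
}}

```text
clock: 8.3
tool_pos: [0.5305, -0.2377, 0.0018]
eef_rot: [0.658, 0.753, 0.0, 0.0]
contact_force: [0.2, 0.6, -2.1]
opening: 0.225
finger_force: 15.0
```

Call:
{"op": "step_arm", "data": {
  "series": [
    [-0.4, 3, 0.2, 0, 0, 0, 0.9],
    [-0.4, 3, 0.2, 0, 0, 0, 0.9],
    [-0.4, 3, 0.2, 0, 0, 0, 0.9],
    [-0.4, 3, 0.3, 0, 0, 0, 0.9],
    [-0.4, 3, 0.2, 0, 0, 0, 0.9],
    [-0.4, 3, 0.2, 0, 0, 0, 0.9],
    [-0.4, 3, 0.2, 0, 0, 0, 0.9],
    [-0.4, 3, 0.3, 0, 0, 0, 0.9],
    [-0.4, 3, 0.2, 0, 0, 0, 0.9],
    [-0.4, 3, 0.2, 0, 0, 0, 0.9],
    [0, 0, 0, 0, 0, 0, 0.9]
  ]
}}

```text
clock: 9.4
tool_pos: [0.5265, -0.2076, 0.004]
eef_rot: [0.658, 0.753, 0.0, 0.0]
contact_force: [1.0, -3.6, 3.2]
opening: 0.223
finger_force: 15.0
```

```bash
sed -i "s/for n in ('wrist','top')/for n in ('wrist',)/" h.py; python3 -c "
from h import *
look()"
```

```text
t 9.4 tcp [ 0.5265 -0.2076  0.004 ] stand [-0.0003 -0.0214  0.004 ] F [ 1.0282 -3.6073  3.1565] 0.22322984729683265
wrist 20062 slope 0.07144644713874027 z0 0.07001720890125179 yrange -0.0749147048795015 0.08285183784501544 xc [-0.0004 -0.0006 -0.0009]
```

Call:
{"op": "step_arm", "data": {
  "series": [
    [0, 0, 0, 0, 0, 0, 0.6],
    [0, 0, 0, 0, 0, 0, 0.5],
    [0, 0, 0, 0, 0, 0, 0.5],
    [0, 0, 0, 0, 0, 0, 0.5],
    [0, 0, 0, 0, 0, 0, 0.5],
    [0, 0, 0, 0, 0, 0, 0.5],
    [0, 0, 0, 0, 0, 0, 0.5],
    [0, 0, 0, 0, 0, 0, 0.5],
    [0, 0, 0, 0, 0, 0, 0.5],
    [0, 0, 0, 0, 0, 0, 0.5],
    [0, 0, 0, 0, 0, 0, 0.5],
    [0, 0, 0, 0, 0, 0, 0.5],
    [0, 0, 0, 0, 0, 0, 0.5]
  ]
}}

```text
clock: 10.75
tool_pos: [0.5262, -0.2077, 0.0037]
eef_rot: [0.659, 0.753, 0.0, 0.0]
contact_force: [-0.0, -0.0, -0.7]
opening: 0.504
finger_force: 0.0
```

```bash
python3 -c "
from h import *
look()"
```

```text
t 10.75 tcp [ 0.5262 -0.2077  0.0037] stand [-0.0006 -0.0215  0.0037] F [-0.0268 -0.039  -0.6775] 0.5036502089757182
wrist 19602 slope -0.03885775967620089 z0 0.06994469191491537 yrange -0.06629475140924658 0.08466234362354033 xc [-0.0003 -0.0006 -0.0009]
```

Call:
{"op": "step_arm", "data": {
  "series": [
    [0, 0, 0, 0, 0, 0, 0.9],
    [0, 0, 0, 0, 0, 0, 0.9],
    [0, 0, 0, 0, 0, 0, 0.9],
    [0.2, -1.3, 0, 0, 0, 0, 0.9],
    [0.1, -1.3, 0.1, 0, 0, 0, 0.9],
    [0.2, -1.4, 0, 0, 0, 0, 0.9],
    [0, 0, 0, 0, 0, 0, 0.9],
    [0, 0, 0, 0, 0, 0, 0.6],
    [0, 0, 0, 0, 0, 0, 0.5],
    [0, 0, 0, 0, 0, 0, 0.5],
    [0, 0, 0, 0, 0, 0, 0.5],
    [0, 0, 0, 0, 0, 0, 0.5],
    [0, 0, 0, 0, 0, 0, 0.5],
    [0, 0, 0, 0, 0, 0, 0.5],
    [0, 0, 0, 0, 0, 0, 0.5],
    [0, 0, 0, 0, 0, 0, 0.5],
    [0, 0, 0, 0, 0, 0, 0.5],
    [0, 0, 0, 0, 0, 0, 0.5],
    [0, 0, 0, 0, 0, 0, 0.5],
    [0, 0, 0, 0, 0, 0, 0.5]
  ]
}}

```text
clock: 12.8
tool_pos: [0.5268, -0.2117, 0.0038]
eef_rot: [0.659, 0.753, 0.0, 0.0]
contact_force: [-0.5, 0.2, 0.2]
opening: 0.498
finger_force: 0.0
```

```bash
python3 -c "
from h import *
look()"
```

```text
t 12.8 tcp [ 0.5268 -0.2117  0.0038] stand [-0.0006 -0.0256  0.0038] F [-0.4913  0.2359  0.1779] 0.49797770725616924
wrist 19773 slope 0.000491065550356081 z0 0.06994268910096912 yrange -0.07361584718484698 0.07987863621753769 xc [-0.0009 -0.001  -0.0011]
```

Call:
{"op": "step_arm", "data": {
  "series": [
    [0, 0, 10, 0, 0, 0, 0.5],
    [0, 0, 30, 0, 0, 0, 0.5],
    [0, 0, 50, 0, 0, 0, 0.5],
    [0, 0, 50, 0, 0, 0, 0.5],
    [0, 0, 50, 0, 0, 0, 0.5],
    [0, 0, 50, 0, 0, 0, 0.5],
    [0, 0, 30, 0, 0, 0, 0.5],
    [-2, 37, 0, 0, 0, -0.03, 0.5],
    [-2, 38, 0, 0, 0, -0.03, 0.5],
    [-2, 37, 0, 0, 0, -0.03, 0.5],
    [-2, 38, 0, 0, 0, -0.03, 0.5],
    [-2, 38, 0, 0, 0, -0.03, 0.5],
    [-2, 37, 0, 0, 0, -0.03, 0.5],
    [-2, 38, 0, 0, 0, -0.03, 0.5],
    [-2, 38, 0, 0, 0, -0.03, 0.5],
    [-2, 37, 0, 0, 0, -0.03, 0.5],
    [-2, 38, 0, 0, 0, -0.01, 0.5],
    [0, 0, -20, 0, 0, 0, 0.5],
    [0, 0, -50, 0, 0, 0, 0.5],
    [0, 0, -40, 0, 0, 0, 0.5]
  ]
}}

```text
clock: 14.85
tool_pos: [0.5065, 0.1649, 0.1633]
eef_rot: [0.757, 0.654, 0.001, 0.0]
contact_force: [-0.0, -0.2, -1.1]
opening: 0.499
finger_force: 0.0
```

Call:
{"op": "step_arm", "data": {
  "series": [
    [0, 0, -30, 0, 0, 0, 0.5],
    [0, 0, 0, 0, 0, 0, 0.5],
    [0, 0, 0, 0, 0, 0, 0.5]
  ]
}}

```text
clock: 15.15
tool_pos: [0.507, 0.1642, 0.1347]
eef_rot: [0.757, 0.653, 0.0, 0.0]
contact_force: [0.1, -0.1, 0.2]
opening: 0.503
finger_force: 0.0
```

Run:
```python
from h import *
from scipy.spatial.transform import Rotation as R
s=r.get_state();p,d,K,T=snap('wrist','w2.png');C=cloud(d,K,T)
q=np.array(R.from_quat(s['eef_rot']).as_matrix());print(s['tool_pos'],'tool y deg',np.degrees(np.arctan2(q[1,1],q[0,1])),'tilt',q[:,2])
m=(abs(C[...,0]-.506)<.03)&(abs(C[...,1]-.163)<.03)&(C[...,2]>.008)&(C[...,2]<.07)&(d>0)
P=C[m];v,u=np.nonzero(m);print(len(P),u.min(),u.max(),v.min(),v.max())
for lo,hi in [(.013,.022),(.022,.045),(.046,.07)]:
    s=P[(P[:,2]>lo)&(P[:,2]<hi)]
    if len(s)>5: print(lo,len(s),s[:,:2].mean(0),cv2.minAreaRect((s[:,:2]*1000).astype(np.float32)),s[:,2].max())
```

```text
[0.507  0.1642 0.1347] tool y deg -8.436195003576062 tilt [ 0.0004  0.     -1.    ]
881 309 343 205 238
0.013 495 [0.5067 0.1656] ((506.5583190917969, 165.4079132080078), (16.876148223876953, 26.23542594909668), 81.53753662109375) 0.021886522514431683
0.022 95 [0.5079 0.1731] ((505.8684997558594, 170.34051513671875), (7.813936233520508, 19.02545928955078), 86.3533706665039) 0.044928734968379014
0.046 257 [0.507  0.1657] ((506.9120178222656, 165.0887451171875), (16.242774963378906, 7.7405571937561035), 81.70423889160156) 0.05237412023608218
```

View pics/w2.png

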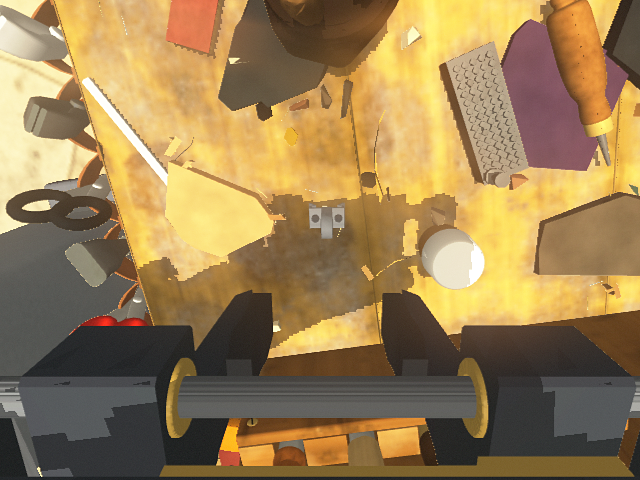

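The clip stands at (326,222) with its eye at the middle, aligned with the fingers. The tub at (453,258) is clear of the path. I'll go down onto the eye.

Call:
{"op": "step_arm", "data": {
  "series": [
    [0, 1, -40, 0, 0, 0, 0.6],
    [0, 0, -40, 0, 0, 0, 0.6],
    [0, 0, -30, 0, 0, 0, 0.6],
    [0, 0, -20, 0, 0, 0, 0.6],
    [0, 0, -12, 0, 0, 0, 0.6],
    [0, 0, -5, 0, 0, 0, 0.6],
    [0, 0, 0, 0, 0, 0, 0.6],
    [0, 0, 0, 0, 0, 0, 1],
    [0, 0, 0, 0, 0, 0, 1],
    [0, 0, 0, 0, 0, 0, 1],
    [0, 0, 0, 0, 0, 0, 1],
    [0, 0, 0, 0, 0, 0, 1]
  ],
  "force": 40
}}

```text
clock: 16.4
tool_pos: [0.5071, 0.1654, -0.0128]
eef_rot: [0.757, 0.653, 0.0, 0.0]
contact_force: [0.1, -0.5, 3.3]
opening: 0.085
finger_force: 40.0
```

Call:
{"op": "step_arm", "data": {
  "series": [
    [0, 0, 20, 0, 0, 0, 1],
    [0, 0, 50, 0, 0, 0, 1],
    [0, 0, 50, 0, 0, 0, 1],
    [0, 0, 50, 0, 0, 0, 1],
    [0, 0, 50, 0, 0, 0, 1],
    [0, 0, 43, 0, 0, 0, 1],
    [1.6, -35, 0, 0, 0, 0.028, 1],
    [1.6, -35, 0, 0, 0, 0.028, 1],
    [1.6, -35, 0, 0, 0, 0.028, 1],
    [1.6, -35, 0, 0, 0, 0.028, 1],
    [1.6, -35, 0, 0, 0, 0.028, 1],
    [1.6, -35, 0, 0, 0, 0.028, 1],
    [1.6, -35, 0, 0, 0, 0.028, 1],
    [1.6, -36, 0, 0, 0, 0.028, 1],
    [1.6, -36, 0, 0, 0, 0.028, 1],
    [1.5, -35, 0, 0, 0, 0.028, 1],
    [0, 0, -20, 0, 0, 0, 1],
    [0, 0, -50, 0, 0, 0, 1],
    [0, 0, -50, 0, 0, 0, 1],
    [0, 0, -20, 0, 0, 0, 1]
  ]
}}

```text
clock: 18.4
tool_pos: [0.5194, -0.1856, 0.1057]
eef_rot: [0.659, 0.753, -0.001, -0.003]
contact_force: [-0.4, -0.3, -0.4]
opening: 0.086
finger_force: 40.0
```

Call:
{"op": "step_arm", "data": {
  "series": [
    [0, 0, 0, 0, 0, 0, 1],
    [0, 0, 0, 0, 0, 0, 1],
    [0, 0, 0, 0, 0, 0, 1]
  ]
}}

```text
clock: 18.7
tool_pos: [0.5239, -0.1872, 0.1114]
eef_rot: [0.659, 0.753, 0.001, 0.001]
contact_force: [0.2, -0.1, -0.4]
opening: 0.084
finger_force: 40.0
```

Run:
```python
from h import *
from scipy.spatial.transform import Rotation as R
look('3.png');s=r.get_state();q=R.from_quat(s['eef_rot']).as_matrix();print('tool y',np.degrees(np.arctan2(q[1,1],q[0,1])),q[:,2])
p,d,K,T=load('wrist3.png');C=stand(cloud(d,K,T));x,y,z=C[...,0],C[...,1],C[...,2]
zt=s['tool_pos'][2]
m=(d>0)&(abs(z-zt-.0318)<.004)&(abs(x)<.025)&(abs(y)<.025)
if m.sum()>9: print('seat',m.sum(),cv2.minAreaRect((np.stack([x[m],y[m]],1)*1000).astype(np.float32)),z[m].mean())
```

```text
t 18.7 tcp [ 0.5239 -0.1872  0.1114] stand [-0.0002 -0.0009  0.1114] F [ 0.16   -0.0824 -0.4428] 0.08360709889816291
wrist 6789 slope 0.000536743411982081 z0 0.07001940709245125 yrange -0.12963159360949855 0.11890813528519244 xc [    nan -0.0009 -0.0012]
tool y 7.614831505068221 [ 0.0033 -0.001  -1.    ]
seat 270 ((-0.5351800918579102, 6.769033432006836), (2.895399570465088, 26.577211380004883), 89.4677505493164) 0.14301752138857196
```

View pics/wrist3.png

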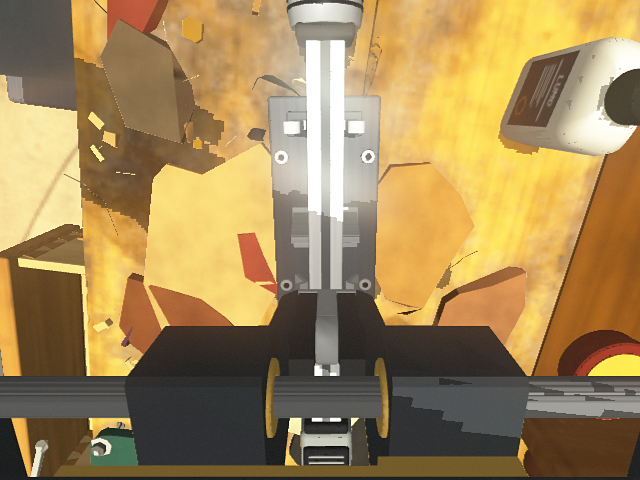

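The clip hangs in line above the arm at (325,340). The sander is still level, with the bottle clear at (590,95). I'll lower it to just above contact.

Call:
{"op": "step_arm", "data": {
  "series": [
    [-0.5, -0.5, -20, 0, 0, 0, 1],
    [0, 0, -20, 0, 0, 0, 1],
    [0, 0, -10, 0, 0, 0, 1],
    [0, 0, -3, 0, 0, 0, 1],
    [0, 0, -2, 0, 0, 0, 1],
    [0, 0, -2, 0, 0, 0, 1],
    [0, 0, 0, 0, 0, 0, 1],
    [0, 0, 0, 0, 0, 0, 1]
  ]
}}

```text
clock: 19.55
tool_pos: [0.5225, -0.1874, 0.0533]
eef_rot: [0.659, 0.753, 0.0, 0.0]
contact_force: [0.9, 0.2, -0.7]
opening: 0.085
finger_force: 40.0
```

Call:
{"op": "step_arm", "data": {
  "series": [
    [0, 0, -1, 0, 0, 0, 1],
    [0, 0, -1, 0, 0, 0, 1],
    [0, 0, -1, 0, 0, 0, 1],
    [0, 0, 0, 0, 0, 0, 1]
  ]
}}

```text
clock: 19.95
tool_pos: [0.5229, -0.1874, 0.0502]
eef_rot: [0.659, 0.753, 0.0, 0.001]
contact_force: [1.2, 0.8, 4.2]
opening: 0.09
finger_force: 40.0
```

Call:
{"op": "step_arm", "data": {
  "series": [
    [0, 0, -1, 0, 0, 0, 1],
    [0, 0, -1, 0, 0, 0, 1],
    [0, 0, -1, 0, 0, 0, 1],
    [0, 0, 0, 0, 0, 0, 1]
  ]
}}

```text
clock: 20.35
tool_pos: [0.5228, -0.1876, 0.047]
eef_rot: [0.659, 0.753, 0.0, 0.001]
contact_force: [1.7, 0.3, 2.1]
opening: 0.088
finger_force: 40.0
```

Call:
{"op": "step_arm", "data": {
  "series": [
    [0, 0, -1, 0, 0, 0, 1],
    [0, 0, -1, 0, 0, 0, 1],
    [0, 0, 0, 0, 0, 0, 1]
  ]
}}

```text
clock: 20.65
tool_pos: [0.5225, -0.1872, 0.0446]
eef_rot: [0.659, 0.753, 0.0, 0.0]
contact_force: [1.8, -0.4, 1.8]
opening: 0.083
finger_force: 40.0
```

Call:
{"op": "step_arm", "data": {
  "series": [
    [0, 0, -1, 0, 0, 0, 1],
    [0, 0, -1, 0, 0, 0, 1],
    [0, 0, 0, 0, 0, 0, 1]
  ]
}}

```text
clock: 20.95
tool_pos: [0.5215, -0.1871, 0.0424]
eef_rot: [0.659, 0.753, -0.0, -0.001]
contact_force: [1.6, -0.3, -1.9]
opening: 0.085
finger_force: 40.0
```

Call:
{"op": "step_arm", "data": {
  "series": [
    [0, 0, -0.7, 0, 0, 0, 1],
    [0, 0, 0, 0, 0, 0, 1],
    [0, 0, 0, 0, 0, 0, 1]
  ]
}}

```text
clock: 21.25
tool_pos: [0.5217, -0.1871, 0.0417]
eef_rot: [0.658, 0.753, -0.0, -0.0]
contact_force: [2.3, -0.9, -2.6]
opening: 0.09
finger_force: 40.0
```

Call:
{"op": "step_arm", "data": {
  "series": [
    [0, 0, -0.7, 0, 0, 0, 1],
    [0, 0, 0, 0, 0, 0, 1],
    [0, 0, 0, 0, 0, 0, 1]
  ]
}}

```text
clock: 21.55
tool_pos: [0.5222, -0.1871, 0.0414]
eef_rot: [0.658, 0.753, 0.0, -0.0]
contact_force: [1.8, 0.0, -2.1]
opening: 0.09
finger_force: 40.0
```

Run:
```python
from h import *
look('4.png')
```

```text
t 21.55 tcp [ 0.5222 -0.1871  0.0414] stand [-0.0019 -0.0005  0.0414] F [ 1.7784  0.0063 -2.0874] 0.09009327804486725
wrist 12425 slope -0.0015397553102228132 z0 0.07010128287192535 yrange -0.0875807227276085 0.1130435732989568 xc [-0.0015 -0.0018 -0.0017]
```

Call:
{"op": "step_arm", "data": {
  "series": [
    [0, 0, -0.7, 0, 0, 0, 1],
    [0, 0, 0, 0, 0, 0, 1],
    [0, 0, 0, 0, 0, 0, 1]
  ]
}}

```text
clock: 21.9
tool_pos: [0.5226, -0.1872, 0.0411]
eef_rot: [0.658, 0.753, 0.0, 0.0]
contact_force: [2.7, 1.6, 3.6]
opening: 0.087
finger_force: 40.0
```

Call:
{"op": "step_arm", "data": {
  "series": [
    [0, 0, -0.7, 0, 0, 0, 1],
    [0, 0, 0, 0, 0, 0, 1],
    [0, 0, 0, 0, 0, 0, 1]
  ]
}}

```text
clock: 22.2
tool_pos: [0.5227, -0.1872, 0.041]
eef_rot: [0.659, 0.753, 0.0, 0.001]
contact_force: [1.0, 0.8, 9.8]
opening: 0.089
finger_force: 40.0
```

Call:
{"op": "step_arm", "data": {
  "series": [
    [0, 0, 0.7, 0, 0, 0, 1],
    [0, 0, 0, 0, 0, 0, 1],
    [0, 0, 0, 0, 0, 0, 0.85],
    [0, 0, 0, 0, 0, 0, 0.7],
    [0, 0, 0, 0, 0, 0, 0.6],
    [0, 0, 0, 0, 0, 0, 0.6],
    [0, 0, 5, 0, 0, 0, 0.6],
    [0, 0, 10, 0, 0, 0, 0.6],
    [0, 0, 30, 0, 0, 0, 0.6],
    [0, 0, 50, 0, 0, 0, 0.6],
    [0, 0, 30, 0, 0, 0, 0.6],
    [0, 0, 0, 0, 0, 0, 0.6],
    [0, 0, 0, 0, 0, 0, 0.6],
    [0, 0, 0, 0, 0, 0, 0.6],
    [0, 0, 0, 0, 0, 0, 0.6],
    [0, 0, 0, 0, 0, 0, 0.6],
    [0, 0, 0, 0, 0, 0, 0.6]
  ]
}}

```text
clock: 23.9
tool_pos: [0.5217, -0.1871, 0.1649]
eef_rot: [0.659, 0.753, -0.0, -0.001]
contact_force: [0.5, -0.7, -0.1]
opening: 0.401
finger_force: 0.0
```

Run:
```python
from h import *
look('5.png')
p,d,K,T=load('wrist5.png');C=stand(cloud(d,K,T));x,y,z=C[...,0],C[...,1],C[...,2]
g=(d>0)&(abs(x)<.03)&(abs(y)<.03)
for lo,hi in [(.0715,.076),(.095,.112)]:
    m=g&(z>lo)&(z<hi)
    if m.sum()>9: print(lo,m.sum(),cv2.minAreaRect((np.stack([x[m],y[m]],1)*1000).astype(np.float32)),np.median(z[m]),z[m].max())
```

```text
t 23.9 tcp [ 0.5217 -0.1871  0.1649] stand [-0.0024 -0.0005  0.1649] F [ 0.5481 -0.7079 -0.0746] 0.40132157677262037
wrist 5820 slope 0.0010566023760172696 z0 0.07006552867699369 yrange -0.12556903880385828 0.11880224702666065 xc [-0.0012 -0.0014 -0.0014]
0.0715 572 ((-1.641286849975586, 2.3801403045654297), (52.168460845947266, 26.96291732788086), 89.93012237548828) 0.07314703947799547 0.07588325582885297
0.095 338 ((-1.6903319358825684, -0.2966451644897461), (7.788781642913818, 16.383028030395508), 0.13602587580680847) 0.10321336391408759 0.10619604659606138
```

View pics/wrist5.png

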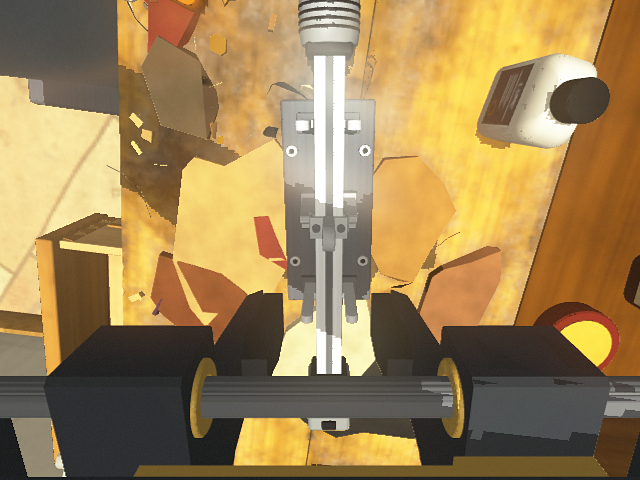

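The clip is seated at (328,228), with its plate top at 0.073 m (home). It is 0.3 mm from the edge line along the arm, the sander is level with a slope of 0.001, and nothing is being touched. I'll hand the job in.

```bash
python3 -c "
from plant import r
print(r.finish_job())"
```

```text
the job is handed in; nothing more can be done
None
```

The sander balances level on the knife edge (slope about 0.001 rad), with the hanger clip snapped home about 0.3 mm from the edge line; the job is handed in, but no verdict came back.

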